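# Load the marked jar, turn it to the front of the carousel and hold it there

### The job

Set the jade jar with the orange band into the empty ring of the jar carousel, where that ring now is. Then turn the carousel, never faster than half a turn a second, until this jar stands in the middle of the gap in the brass rail, where guests can reach it. Finish while holding: keep the handle in the middle of the carousel gripped and the carousel still, nothing let go. Keep off the other jars, which stay standing in their rings, and leave everything else as it is.

Things in the scene. Friction and masses are not known exactly. Their poses are not given: they have to be found in the camera images.
- stand: fixed round wooden stand of the carousel, 356 mm across; origin on the turning axis at table height, z up, x level through the middle of the front gap (towards the room, away from the robot, up to 0.5 rad to either side). On it stands a brass rail of 168 mm radius, 67 mm high, round the disc but for one gap about 83 mm wide: the front, with a pale wooden landing, 80 mm wide, before it
- front_place (a point): point fixed to the stand, on its x axis 105 mm from the turning axis and 34 mm above the table: where the centre of a jar's underside is when the jar stands in the middle of the gap. Axes as the stand's
- handle (a point): middle of the carousel's handle, on the turning axis, 180 mm above the table; turns with the carousel. The handle is an upright flat wooden grip on a 14 mm brass post: 64 mm long (x axis, level), 20 mm thick (y axis, level), 30 mm high (z, up). Its top is at 195 mm; the jar caps around it reach up to 128 mm
- carousel (a joint): turn of the carousel about its upright axis, rad: 0 at the start, positive counter-clockwise seen from above, free either way (limits +-7 rad); light bearing friction, about 0.05 N m, so it stays where it is let go. A wooden disc 304 mm across, upper face 34 mm above the table, with six brass wire rings, 22 mm above it, on a circle of 105 mm radius: five hold jars, one is empty
- grip_left: wooden scale that forms the +y face of the handle, 64 x 8 x 30 mm; origin in its middle, 6 mm to the +y side of the turning axis, axes as the handle's
- grip_right: wooden scale that forms the -y face of the handle, 64 x 8 x 30 mm; origin in its middle, 6 mm to the -y side of the turning axis, axes as the handle's
- empty_ring (a point): centre of the empty ring, on the disc's upper face (34 mm above the table), 105 mm from the turning axis; turns with the carousel; x points level, away from the axis. Where the marked jar's origin is when it stands in the ring. The ring is 5 mm brass wire held 22 mm above the disc, about 61 mm clear inside; the jars in the next rings stand 105 mm away, centre to centre
- jar_marked: the marked jar, standing on the ledge left or right of the carousel: jade-green glass, white twist cap, a wide orange band round its body and an orange disc on its cap; 57 mm across all the way up (white cap: top 20 mm), 94 mm high, about 0.24 kg; origin: centre of its underside, z up
- jar_plain: plain jade-green jar with an all-white cap standing on the ledge on the other side; bystander; 57 mm across all the way up (white cap: top 20 mm), 94 mm high, about 0.24 kg; origin: centre of its underside, z up
- jar_jade1: plain jade-green jar in a ring of the carousel; 57 mm across all the way up (white cap: top 20 mm), 94 mm high, about 0.24 kg; origin: centre of its underside, z up
- jar_jade2: another plain jade-green jar on the carousel; 57 mm across all the way up (white cap: top 20 mm), 94 mm high, about 0.24 kg; origin: centre of its underside, z up
- jar_amber1: amber glass jar in a ring of the carousel; 57 mm across all the way up (white cap: top 20 mm), 94 mm high, about 0.24 kg; origin: centre of its underside, z up
- jar_amber2: another amber jar on the carousel; 57 mm across all the way up (white cap: top 20 mm), 94 mm high, about 0.24 kg; origin: centre of its underside, z up
- jar_amber3: another amber jar on the carousel; 57 mm across all the way up (white cap: top 20 mm), 94 mm high, about 0.24 kg; origin: centre of its underside, z up
- singing_bowl: brass singing bowl, 140 mm across, 72 mm high, standing on a dark wooden base 28 mm high; origin: centre of its underside; bystander
- mallet: wooden bowl mallet with a black rubber sleeve, 175 mm long, 23 mm thick, lying along its x; origin at mid length on the table; bystander
- stopwatch: black plastic stopwatch with a red press button, 66 mm across, 17 mm thick, lying flat; origin: centre of its underside; bystander
- spoon_rest: dark coconut-wood spoon rest, 85 x 130 x 16 mm; origin: centre of its underside; bystander
Mind the look-alikes: they are no part of the job. What is shaped like the jar_marked but pink is not meant.

How it is judged:
By the outcome, as a careful person would: the job done as asked, in the order asked, and still so for the second after the job is handed in, while the arm keeps its last pose, push and grip.
It also fails if it takes over 53 s, if anything falls off the work surface, if the arm or the gripper's body presses on something with over 40 N, if the wrist force passes 120 N, or if a joint passes its speed limit or range.

### The arm

A 6-joint arm with a two-finger parallel gripper is mounted at the origin on the work surface. World frame = base frame: x ahead of the robot, y to its left, z up, the work surface at z = 0. Lengths are in m, angles in degrees, forces in N, time in s.
With the tool pointing down it reaches from about 0.3 to 0.75 m from the base axis. Payload 8.5 kg.
Tool frame: the origin (TCP) lies at the very end of the fingers, on their centre line; the grasp point (between the pads) lies 19 mm behind it; z points along the fingers, y is the line along which they close (so a half turn about z gives the same grasp; the last joint's range is limited). The gripper opens to 85 mm and grips with 20 to 120 N. Pads are 22 mm wide; open, the fingers measure 114 mm over their backs; the gripper's body (76 mm by 85 mm) begins 54 mm behind the grasp point. The pads swing forward as they close: fully open they stand 13 mm farther back than shut.
Start: joints at [-79.315, 21.807, 74.336, -0, 83.858, -12.336], TCP at [0.215, -0.506, 0.231] pointing down, gripper open.
Joint ranges: [-178.18, 178.18], [-50.72, 133.34], [12.68, 142.11], [-81.47, 261.47], [9.98, 163.14], [-165.26, 165.26]. Speed limits (degrees/s): [136.94, 136.94, 180, 180, 180, 180].

### API

Orientations are given as a 3x3 rotation matrix whose columns are the frame's x, y, z axes.
In Python, from rig import env, optics, spotter gives the robot as it stands.
- The arm moves only by the shell command python3 -m crank 'ROWS' [FORCE]. ROWS is JSON, one flat list of numbers, 5 for each row, row after row: the finger opening in cm, from 0 to 8.54, then the shift along the tool's x, y, z in cm, then the turn about the tool's z in rad. A call has exactly 8 rows; each row shifts and turns the commanded pose from where the row before left it, along the tool's axes as they then stand; what a row does not reach is not made up. A row lasts 1/12 s, in which the tool goes at most 41.7 mm and 7.16 degrees, less where a joint would pass 70% of its speed; a pose out of reach is approached as far as the arm can. A call is refused whole if a number of a shift passes 4.17 or a number of a turn 0.125, either way. A call with a gripper value outside its range is refused whole. The fingers move at their own pace and stop on an object; FORCE is the grip in N (left out, the last holds). Time passes only in rows, so rows that do not move let the fingers close, or fill a call up. It gives the time, the measured TCP pose, the force, the opening and the grip force at its end, in the units of the state.
- env.observe(): the state, without advancing time (a new reading comes with each control period).
- optics.get_image(name): name is "side" or "top" or "wrist"; returns a dict with "color" (420x560x3 uint8, red, green, blue), "intrinsics" (3x3 intrinsics, pixels), "pose" (4x4, takes a point from camera to world coordinates). Camera axes: x right, y up, looking along -z (the intrinsics and any distortion apply to the point x, -y, -z); pixel columns grow to the right and rows downward; lengths in m; the calibration is good to about 2 mm. A picture is of the moment at which its call begins. There is no depth.
- env.close_job(): hands the job in; it is judged then, once.
Trained networks look in a picture, given as the dict that the camera call returned (one of the last four; its "shot" number tells which), for a name from the list of things; names that differ only in an ending like _2 or _b are one class to them, and where a whole thing is asked for, a point or a joint stands for the part that bears it (a point fixed in the world has none). Each returns a list of dicts, best first, with "score" (0 to 1); they miss things now and then, are a little off and sometimes report something else, mostly with a low value. They report only what shows in the picture. A call takes as long as a camera call. They do not tell look-alikes from the thing itself.
- spotter.look_for(picture, query): "at" ([column, row] as shares, 0 to 1, of the picture: columns of its width, rows of its height, amid what is visible of it).
The state is a dict: "time_s": time; "q": joint angles; "qvel": joint speeds; "joint_efforts": joint torques, N m; "position": TCP position; "tool_rot": TCP orientation; "ft_force": force on the tool from outside, world axes, zero at the start; "wrist_torque": the same for the moment, N m; "grip_width": finger opening in m; "gripper_force": force on a finger pad.
Only numpy, scipy, OpenCV 4.12 (cv2) and the standard library are available. Lean on these libraries where they do the work, as an engineer would, in place of code of your own. Each camera call takes 0.05 s, during which the arm holds its last target. There are 200 camera calls.

## Working session

There is one attempt and no reset: what is moved stays moved. The work goes in short steps, Python scripts to look and compute and a shell command to move; the robot and the scene stay as the last step left them, time stands still between calls to the robot, and variables do not carry over. Pictures are saved under pics/ and viewed, at most 10 in all, crops included, and the job is handed in when it is done.

```bash
ls; mkdir -p pics; cat > h.py <<'E'
from rig import env, optics, spotter
import numpy as np, cv2
def shot(n,f=None):
    p=optics.get_image(n)
    if f: cv2.imwrite('pics/'+f,p['color'][:,:,::-1])
    return p
def ground(p,px,z):
    "pixel (col,row) -> world point at height z"
    K=np.array(p['intrinsics']);T=np.array(p['pose'])
    d=np.linalg.inv(K)@[px[0],px[1],1]; d=T[:3,:3]@[d[0],-d[1],-d[2]]
    o=T[:3,3]; return o+d*(z-o[2])/d[2]
def proj(p,w):
    K=np.array(p['intrinsics']);T=np.array(p['pose'])
    c=T[:3,:3].T@(np.array(w)-T[:3,3]); u=K@[c[0],-c[1],-c[2]]; return u[:2]/u[2]
def find(p,q,z):
    for r in spotter.look_for(p,q)[:7]:
        px=np.array(r['at'])*[560,420]
        print(q,round(r['score'],2),px.round(0),ground(p,px,z).round(3))
E
python3 - <<'E'
from h import *
np.set_printoptions(suppress=True)
p=shot('top','top0.png'); s=shot('side','side0.png')
print([k for k in p],p['intrinsics'],p['pose'])
for q,z in [('jar_marked',.09),('jar_plain',.09),('handle',.195),('empty_ring',.056),('stand',.03),('front_place',.034),('grip_left',.195)]: find(p,q,z)
o=env.observe(); print(o['position'],np.round(o['tool_rot'],3),o['time_s'])
E
```

```text
pics
['color', 'intrinsics', 'pose', 'shot'] [[533.17564253   0.         273.58295923]
 [  0.         533.17564253 205.86025882]
 [  0.           0.           1.        ]] [[-0.02001428  0.9920812  -0.12399323  0.28608736]
 [-0.99979103 -0.01934323  0.00661355  0.01974432]
 [ 0.00416275  0.12409969  0.99226102  1.70399451]
 [ 0.          0.          0.          1.        ]]
jar_marked 0.74 [356. 216.] [ 0.451 -0.24   0.09 ]
jar_marked 0.64 [386. 217.] [ 0.446 -0.332  0.09 ]
jar_plain 0.62 [164. 231.] [0.417 0.342 0.09 ]
handle 0.83 [256. 181.] [0.546 0.057 0.195]
empty_ring 0.56 [257. 184.] [0.562 0.06  0.056]
stand 0.91 [267. 132.] [0.735 0.026 0.03 ]
front_place 0.69 [256. 133.] [0.73  0.06  0.034]
grip_left 0.43 [257. 169.] [0.582 0.054 0.195]
[ 0.21507258 -0.50615304  0.23125786] [[ 0.92   0.391  0.   ]
 [ 0.391 -0.92   0.   ]
 [ 0.    -0.    -1.   ]] 0.45
```

View pics/top0.png

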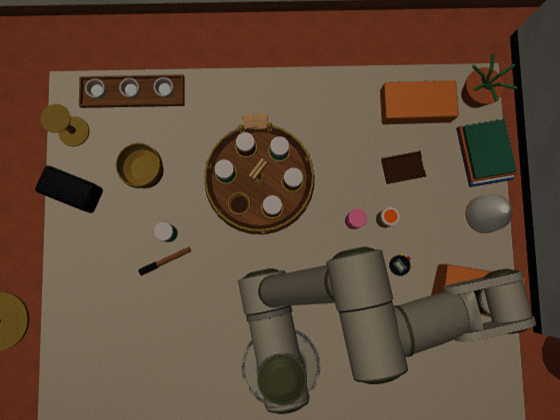

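View pics/side0.png

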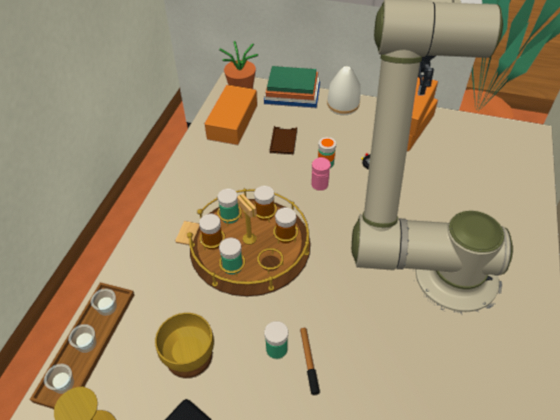

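The top view shows three jar-shaped things off the carousel: one with a white cap and orange disc at (390,216), a pink one at (357,218), and a plain jade one with an all-white cap at (164,231). (390,216) fits the description. The empty ring is at (239,203), the handle at (258,169) and the landing at (256,121). I'll check this in a crop and measure.

```bash
python3 - <<'E'
from h import *
from scipy.optimize import least_squares
np.set_printoptions(suppress=True,precision=4)
p=shot('top'); s=shot('side')
a=cv2.resize(p['color'][90:250,200:410],None,fx=3,fy=3,interpolation=cv2.INTER_CUBIC)
b=cv2.resize(s['color'][120:300,160:350],None,fx=2,fy=2,interpolation=cv2.INTER_CUBIC)[:,:]
cv2.imwrite('pics/crop1.png',a[:,:,::-1])
hsv=cv2.cvtColor(p['color'],cv2.COLOR_RGB2HSV)
w=((hsv[...,1]<45)&(hsv[...,2]>130)).astype(np.uint8)
n,l,st,c=cv2.connectedComponentsWithStats(w)
caps=[]
for i in range(1,n):
    if 60<st[i,4]<600 and 130<c[i][0]<420 and 120<c[i][1]<250:
        g=ground(p,c[i],.126)[:2]; print(c[i].round(1),st[i,4],g); 
        if 200<c[i][0]<315: caps.append(g)
caps=np.array(caps)
f=lambda v:np.hypot(*(caps-v).T)-.105
r=least_squares(f,[.55,.06]); print('axis',r.x,r.fun)
an=np.degrees(np.arctan2(*(caps-r.x).T[::-1])); print('ang',an, an%60)
for q in ('jar_marked','jar_plain'):
    for z in (0.094,.12,.15): find(s,q,z-.01)
print('ring',ground(p,(239,203),.056),'landing',ground(p,(256,121),.03))
for n_,z in(('marked',.094),): print(ground(p,(390.5,216.5),.094))
E
```

```text
[244.6 140.9] 240 [0.6831 0.0929]
[279.1 145.2] 237 [ 0.6679 -0.0112]
[223.5 168.2] 245 [0.6003 0.1576]
[292.7 176.6] 240 [ 0.5706 -0.0501]
[271.9 204.2] 247 [0.4883 0.0142]
[390.7 214.2] 63 [ 0.4515 -0.3391]
[162.5 230.7] 247 [0.4156 0.3396]
axis [0.5856 0.0538] [ 0.0001 -0.0001 -0.0001 -0.     -0.    ]
ang [  21.8186  -38.3051   81.8937  -98.2012 -157.8199] [21.8186 21.6949 21.8937 21.7988 22.1801]
jar_marked 0.75 [329. 151.] [ 0.44  -0.316  0.084]
jar_marked 0.67 [320. 176.] [ 0.442 -0.202  0.084]
jar_marked 0.75 [329. 151.] [ 0.435 -0.287  0.11 ]
jar_marked 0.67 [320. 176.] [ 0.437 -0.176  0.11 ]
jar_marked 0.75 [329. 151.] [ 0.43  -0.255  0.14 ]
jar_marked 0.67 [320. 176.] [ 0.432 -0.147  0.14 ]
jar_plain 0.55 [278. 342.] [0.409 0.368 0.084]
jar_plain 0.36 [229. 256.] [0.609 0.162 0.084]
jar_plain 0.55 [278. 342.] [0.405 0.38  0.11 ]
jar_plain 0.36 [229. 256.] [0.601 0.179 0.11 ]
jar_plain 0.55 [278. 342.] [0.4   0.395 0.14 ]
jar_plain 0.36 [229. 256.] [0.591 0.199 0.14 ]
ring [0.5031 0.1163 0.056 ] landing [0.7724 0.0598 0.03  ]
[ 0.4478 -0.3455  0.094 ]
```

View pics/crop1.png

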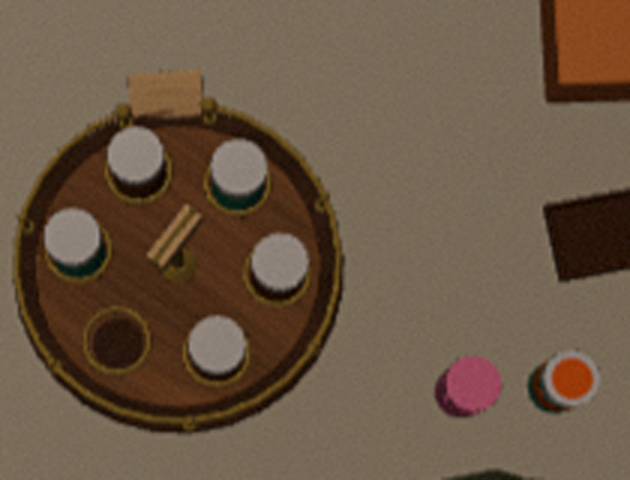

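The crop confirms it: the jar with the white rim and orange disc at (571,379) is the marked one, and the pink one beside it at (472,386) is not meant. The axis fit is good to about 0.1 mm. I'll go above the marked jar.

```bash
python3 -m crank '[8.5,0,0,0,-0.12, 8.5,0,0,0,-0.12, 8.5,0,0,0,-0.12, 8.5,0,0,0,-0.12, 8.5,0,0,0,-0.12, 8.5,0,0,0,-0.12, 8.5,0,0,0,-0.12, 8.5,0,0,0,-0.12]' 50
python3 -m crank '[8.5,0,0,0,-0.11, 8.5,0,0,0,-0.10, 8.5,1.2,1.8,0,0, 8.5,2.2,3.2,0,0, 8.5,2.2,3.2,0,0, 8.5,2.2,3.2,0,0, 8.5,2.2,3.2,0,0, 8.5,2.2,3.2,0,0]'
python3 -m crank '[8.5,2.2,3.2,0,0, 8.5,1.2,1.8,0,0, 8.5,0.4,0.5,0,0, 8.5,0,0,0,0, 8.5,0,0,0,0, 8.5,0,0,0,0, 8.5,0,0,0,0, 8.5,0,0,0,0]'
python3 - <<'E'
from h import *
np.set_printoptions(suppress=True,precision=4)
p=shot('wrist','w1.png'); find(p,'jar_marked',.094)
o=env.observe(); print(o['position'],o['tool_rot'],o['time_s'],o['ft_force'],o['q'])
print(proj(p,[.448,-.3455,.094]))
hsv=cv2.cvtColor(p['color'],cv2.COLOR_RGB2HSV)
m=((hsv[...,0]<14)&(hsv[...,1]>170)&(hsv[...,2]>120)).astype(np.uint8)
n,l,st,c=cv2.connectedComponentsWithStats(m)
for i in range(1,n):
    if st[i,4]>300: print(st[i],c[i],ground(p,c[i],.094))
E
```

```text
time_s: 1.52
position: [0.2151, -0.5062, 0.2313]
tool_rot: [[0.202, 0.979, 0.0], [0.979, -0.202, 0.0], [0.0, -0.0, -1.0]]
ft_force: [0.2, 0.6, 0.2]
grip_width: 0.0847
gripper_force: 0.0
time_s: 2.18
position: [0.3943, -0.3827, 0.2315]
tool_rot: [[-0.001, 1.0, 0.0], [1.0, 0.001, -0.0], [-0.0, 0.0, -1.0]]
ft_force: [-0.6, -0.3, 0.4]
grip_width: 0.0849
gripper_force: 0.0
time_s: 2.85
position: [0.4471, -0.3468, 0.2314]
tool_rot: [[0.001, 1.0, -0.0], [1.0, -0.001, -0.0], [-0.0, -0.0, -1.0]]
ft_force: [0.8, -0.0, 0.2]
grip_width: 0.0845
gripper_force: 0.0
jar_marked 0.92 [283.  72.] [ 0.449 -0.243  0.094]
jar_marked 0.88 [287. 184.] [ 0.453 -0.337  0.094]
[ 0.4474 -0.3465  0.2314] [[ 0.0001  1.      0.0001]
 [ 1.     -0.0001 -0.0001]
 [-0.0001  0.0001 -1.    ]] 2.95 [-0.4093  0.3757  0.4113] [-49.7402  23.4086  71.7421  -0.0003  84.8416 -49.7317]
[281.4599 193.4226]
[ 264  168   46   44 1579] [286.3027 189.7682] [ 0.4524 -0.3421  0.094 ]
```

View pics/w1.png

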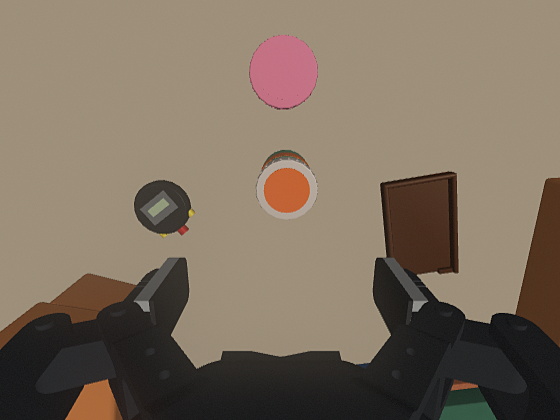

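The wrist view shows the marked jar's orange disc at (286,190) between the open fingers, and the pink jar well clear at (284,72). I'll triangulate the jar's height with all three cameras.

```bash
cat >> h.py <<'E'
def orange(p,near,r=25):
    hsv=cv2.cvtColor(p['color'],cv2.COLOR_RGB2HSV)
    m=((hsv[...,0]<14)&(hsv[...,1]>170)&(hsv[...,2]>110)).astype(np.uint8)
    n,l,st,c=cv2.connectedComponentsWithStats(m)
    return [(c[i],st[i,4]) for i in range(1,n) if np.hypot(*(c[i]-near))<r and st[i,4]>15]
def tri(obs):
    from scipy.optimize import least_squares
    r=least_squares(lambda v:np.concatenate([proj(p,v)-u for p,u in obs]),[.5,0,.1]); return r.x,r.fun
E
python3 - <<'E'
from h import *
np.set_printoptions(suppress=True,precision=4)
T=shot('top');S=shot('side');W=shot('wrist')
a=orange(T,[390,216]);b=orange(S,[327,145]);c=orange(W,[286,190]);print(a,b,c)
ob=[(T,a[0][0]),(W,c[0][0])]
print(tri(ob))
if b: print(tri(ob+[(S,b[0][0])]), tri([ob[0],(S,b[0][0])]))
for z in (0.03,.094): print(proj(T,[.5856,.0538,z]))
# front gap: rail post ends and landing corners
k=lambda x,y:(200+x/3,90+y/3)
for q in [(125,112),(209,108)]: print('post',ground(T,k(*q),.067)-[.5856,.0538,0])
for q in [(130,73),(202,70),(204,113),(133,118)]: print('land',ground(T,k(*q),.03)-[.5856,.0538,0])
E
```

```text
[] [(array([327.0896, 142.2836]), np.int32(67)), (array([327.093 , 156.7674]), np.int32(43))] [(array([285.7503, 190.4072]), np.int32(1574))]Traceback (most recent call last):
  File "<stdin>", line 5, in <module>
IndexError: list index out of range
```

```bash
python3 - <<'E'
from h import *
np.set_printoptions(suppress=True,precision=4)
T=shot('top');S=shot('side');W=shot('wrist')
im=cv2.imread('pics/top0.png')[:,:,::-1]
a=orange({'color':np.ascontiguousarray(im)},[390,216]);b=orange(S,[327,140],10);c=orange(W,[286,190]);print(a,b,c)
ob=[(T,a[0][0]),(W,c[0][0])]
print(tri(ob))
print(tri(ob+[(S,b[0][0])]), tri([ob[0],(S,b[0][0])]), tri([ob[1],(S,b[0][0])]))
k=lambda x,y:(200+x/3,90+y/3)
for q in [(125,112),(209,108)]: print('post',ground(T,k(*q),.067)-[.5856,.0538,0])
for q in [(130,73),(202,70),(204,113),(133,118)]: print('land',ground(T,k(*q),.03)-[.5856,.0538,0])
E
```

```text
[(array([390.2609, 215.7899]), np.int32(138))] [(array([327.0896, 142.2836]), np.int32(67))] [(array([285.5172, 190.6067]), np.int32(1574))]
(array([ 0.453 , -0.3502,  0.0606]), array([-0.7212,  0.1273,  0.0305,  0.2438]))
(array([ 0.4522, -0.3417,  0.0966]), array([-0.8852, -0.8164, -0.1884,  0.2798,  0.2086,  0.1577])) (array([ 0.4516, -0.3447,  0.0945]), array([-0.066 , -0.5451,  0.5716,  0.1064])) (array([ 0.4524, -0.3412,  0.0977]), array([ 0.0374, -0.0076,  0.1359,  0.005 ]))
post [0.1564 0.0506 0.067 ]
post [ 0.159  -0.0377  0.067 ]
land [0.2097 0.0466 0.03  ]
land [ 0.2116 -0.031   0.03  ]
land [ 0.164  -0.0323  0.03  ]
land [0.1599 0.044  0.03  ]
```

The cap top comes out at z ≈ 0.095, so the jar stands at table height at about (0.452, -0.342). I'll descend and grip.

```bash
python3 -m crank '[8.5,0.25,0.25,1.2,0, 8.5,0.2,0.2,2.4,0, 8.5,0,0,3,0, 8.5,0,0,3,0, 8.5,0,0,3,0, 8.5,0,0,2.7,0, 8.5,0,0,2,0, 8.5,0,0,1,0]' 45
python3 -m crank '[5,0,0,0,0, 5,0,0,0,0, 5,0,0,0,0, 5,0,0,0,0, 5,0,0,0,0, 5,0,0,0,0, 5,0,0,0,0, 5,0,0,0,0]' 45
python3 -m crank '[5,0,0,-0.5,0, 5,0,0,-1.5,0, 5,0,0,-2.5,0, 5,0,0,-3,0, 5,0,0,-3,0, 5,0,0,-2,0, 5,0,0,-1,0, 5,0,0,0,0]' 45
python3 - <<'E'
from h import *
np.set_printoptions(suppress=True,precision=4)
p=shot('wrist','w2.png');S=shot('side')
o=env.observe(); x=np.array(o['position']);print(x,o['grip_width'],o['gripper_force'],o['time_s'],o['ft_force'])
c=orange(p,[286,300],250);b=orange(S,[300,120],150);print(c,b)
E
```

```text
time_s: 3.92
position: [0.4517, -0.3406, 0.0458]
tool_rot: [[-0.001, 1.0, -0.003], [1.0, 0.001, 0.003], [0.003, -0.002, -1.0]]
ft_force: [-0.3, 0.1, -0.9]
grip_width: 0.0847
gripper_force: 0.0
time_s: 4.58
position: [0.4529, -0.3421, 0.0497]
tool_rot: [[-0.001, 1.0, 0.002], [1.0, 0.001, -0.002], [-0.002, 0.002, -1.0]]
ft_force: [-1.9, -0.3, 7.3]
grip_width: 0.0553
gripper_force: 48.4
time_s: 5.25
position: [0.4528, -0.3418, 0.1853]
tool_rot: [[-0.001, 1.0, 0.002], [1.0, 0.001, -0.003], [-0.003, 0.002, -1.0]]
ft_force: [0.8, -0.1, -2.3]
grip_width: 0.0557
gripper_force: 48.5
[ 0.452  -0.341   0.1822] 0.05573373935446555 48.44533539726399 5.35 [-0.0734 -0.2233 -2.6386]
[(array([317.9314, 226.08  ]), np.int32(175)), (array([260.92, 219.52]), np.int32(25)), (array([281.0333, 216.5333]), np.int32(30)), (array([242.0909, 228.9545]), np.int32(22)), (array([228.05, 243.3 ]), np.int32(20)), (array([163.6829, 248.7073]), np.int32(41)), (array([280.6138, 312.1598]), np.int32(8435))] [(array([239.2037,  71.3624]), np.int32(378)), (array([244.4375,  83.4375]), np.int32(16)), (array([287.0733,  94.6702]), np.int32(191)), (array([329.5211, 108.7465]), np.int32(71)), (array([328.0306, 125.8469]), np.int32(98))]
```

View pics/w2.png

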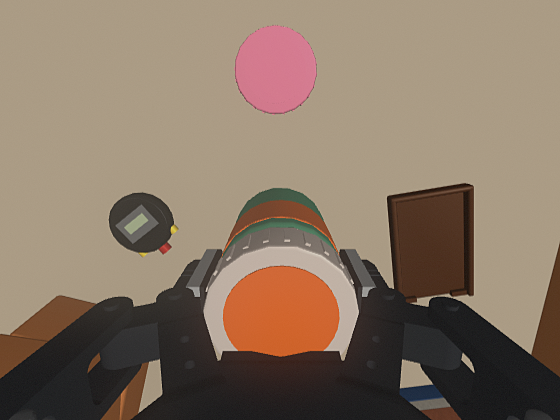

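The jar is held, with its cap between the pads and the orange disc at (281,315). I'll measure where it sits in the hand along the pads, and the target in tool axes.

```bash
python3 - <<'E'
from h import *
np.set_printoptions(suppress=True,precision=4)
p=shot('wrist')
o=env.observe(); x=np.array(o['position']);R=np.array(o['tool_rot'])
hsv=cv2.cvtColor(p['color'],cv2.COLOR_RGB2HSV)
m=((hsv[...,0]<14)&(hsv[...,1]>170)&(hsv[...,2]>110)).astype(np.uint8)
m=cv2.morphologyEx(m,cv2.MORPH_OPEN,np.ones((7,7)))
n,l,st,c=cv2.connectedComponentsWithStats(m);i=l[310,281]
cs,_=cv2.findContours((l==i).astype(np.uint8),cv2.RETR_EXTERNAL,cv2.CHAIN_APPROX_NONE)
pts=max(cs,key=len)[:,0,:]; pts=pts[pts[:,1]<340]
g=np.array([ground(p,q,x[2]+.046)[:2] for q in pts])
from scipy.optimize import least_squares
r=least_squares(lambda v:np.hypot(*(g-v[:2]).T)-v[2],[x[0],x[1],.02]);print(r.x,np.abs(r.fun).max(),'off world',r.x[:2]-x[:2],'TCP',x,'q',o['q'])
E
```

```text
[ 0.4522 -0.3407  0.0204] 0.0002722446332358158 off world [0.0004 0.0002] TCP [ 0.4519 -0.3409  0.1817] q [-49.0103  25.7515  76.43     0.0006  77.9972 -49.0642]
```

```bash
python3 -m crank '[5,0.5,0,-1,0, 5,1.5,0.1,-1.5,0, 5,2.5,0.3,-1.5,0, 5,3.4,0.4,-1,0, 5,3.8,0.4,0,0, 5,3.8,0.4,0,0, 5,3.8,0.4,0,0, 5,3.8,0.4,0,0]'
python3 -m crank '[5,3.8,0.4,0,0, 5,3.8,0.4,0,0, 5,3.8,0.4,0,0, 5,3.8,0.4,0,0, 5,3.4,0.4,0,0, 5,2.5,0.4,0,0, 5,1.3,0.3,0,0, 5,0.5,0,0,0]'
python3 -m crank '[5,0,0,0,-0.08, 5,0,0,0,-0.12, 5,0,0,0,-0.124, 5,0,0,0,-0.124, 5,0,0,0,-0.124, 5,0,0,0,-0.124, 5,0,0,0,-0.124, 5,0,0,0,-0.084]'
python3 -m crank '[5,0,0,0,0, 5,0,0,0,0, 5,0,0,0,0, 5,0,0,0,0, 5,0,0,0,0, 5,0,0,0,0, 5,0,0,0,0, 5,0,0,0,0]'
python3 - <<'E'
from h import *
np.set_printoptions(suppress=True,precision=4)
p=shot('wrist','w3.png');t=shot('top','t3.png')
o=env.observe(); x=np.array(o['position']);print(x,o['tool_rot'],o['grip_width'],o['time_s'],o['ft_force'],o['q'])
for z in (.034,.056): print(proj(p,[.5031,.1187,z]))
find(p,'empty_ring',.056); find(p,'jar_amber1',.128); find(p,'jar_jade1',.128)
a=cv2.resize(t['color'][100:250,190:330],None,fx=4,fy=4,interpolation=cv2.INTER_CUBIC)
b=p['color']; q=np.zeros((600,800,3),np.uint8)
q[:420,:560]=b; cv2.imwrite('pics/t3c.png',a[:,:,::-1])
E
```

```text
time_s: 6.07
position: [0.4757, -0.1083, 0.2331]
tool_rot: [[-0.001, 1.0, -0.001], [1.0, 0.001, 0.001], [0.001, -0.001, -1.0]]
ft_force: [0.1, 0.8, -2.0]
grip_width: 0.0555
gripper_force: 48.4
time_s: 6.73
position: [0.5026, 0.1208, 0.2328]
tool_rot: [[-0.004, 1.0, -0.001], [1.0, 0.004, 0.0], [0.0, -0.001, -1.0]]
ft_force: [-0.2, -0.1, -2.0]
grip_width: 0.0558
gripper_force: 48.4
time_s: 7.4
position: [0.5026, 0.1179, 0.233]
tool_rot: [[-0.79, 0.613, -0.001], [0.613, 0.79, -0.0], [0.001, -0.001, -1.0]]
ft_force: [0.7, -0.5, -1.9]
grip_width: 0.0558
gripper_force: 48.4
time_s: 8.07
position: [0.503, 0.1186, 0.2333]
tool_rot: [[-0.786, 0.618, 0.0], [0.618, 0.786, -0.0], [-0.0, -0.0, -1.0]]
ft_force: [-0.0, -0.2, -2.9]
grip_width: 0.0557
gripper_force: 48.4
[0.503  0.1186 0.2333] [[-0.7864  0.6178 -0.    ]
 [ 0.6178  0.7864 -0.    ]
 [ 0.     -0.     -1.    ]] 0.05567131860705366 8.1667 [-0.3542 -0.2303 -3.0518] [  0.1291  18.3796  79.3063  -0.0012  82.3157 -51.7184]
[281.2176 181.4933]
[281.2436 185.758 ]
empty_ring 0.62 [284. 186.] [0.505 0.12  0.056]
empty_ring 0.53 [283. 285.] [0.594 0.049 0.056]
empty_ring 0.5 [405. 369.] [0.78  0.096 0.056]
jar_amber1 0.74 [186. 243.] [0.48  0.034 0.128]
jar_amber1 0.51 [402. 365.] [0.7   0.111 0.128]
jar_jade1 0.85 [383. 245.] [0.585 0.164 0.128]
jar_jade1 0.24 [287. 184.] [0.493 0.133 0.128]
```

View pics/w3.png

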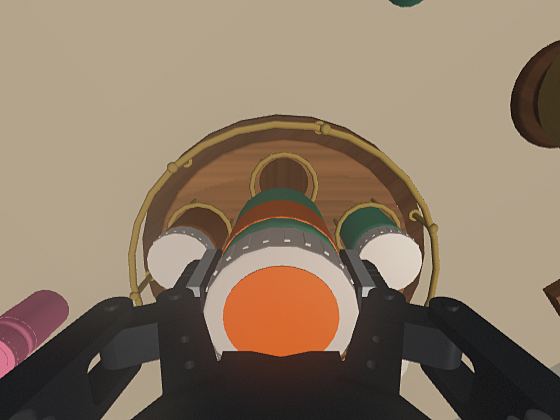

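The wrist view shows the empty ring ahead of the jar, its centre near column 284 and its far arc near row 153. The neighbours are clear on both sides. I'll fit the ring's wire.

```bash
cat > ring.py <<'E'
from h import *
from scipy.optimize import least_squares
np.set_printoptions(suppress=True,precision=4)
p=shot('wrist'); o=env.observe(); x=np.array(o['position']);R=np.array(o['tool_rot'])
hsv=cv2.cvtColor(p['color'],cv2.COLOR_RGB2HSV)
m=(hsv[...,0]>17)&(hsv[...,0]<32)&(hsv[...,1]>110)&(hsv[...,2]>70)
v,u=np.nonzero(m)
g=np.array([ground(p,q,.056)[:2] for q in zip(u,v)])
c=np.array([.5031,.1187])
for k in range(6):
    d=np.hypot(*(g-c).T); sel=g[np.abs(d-.033)<(.008 if k<3 else .004)]
    r=least_squares(lambda w:np.hypot(*(sel-w).T)-.033,c,loss='soft_l1',f_scale=.001); c=r.x
print('ring',c,len(sel),np.abs(r.fun).mean(),'free',least_squares(lambda w:np.hypot(*(sel-w[:2]).T)-w[2],[*c,.033]).x)
print('TCP',x,'tool dxy cm',(R.T@np.array([*(c-x[:2]),0]))[:2]*100)
im=p['color'].copy()
for a in np.linspace(0,6.28,60):
    q=proj(p,[c[0]+.033*np.cos(a),c[1]+.033*np.sin(a),.056]); cv2.circle(im,tuple(int(round(e)) for e in q),1,(255,0,255),-1)
cv2.imwrite('pics/ringfit.png',cv2.resize(im[130:280,140:430],None,fx=2.5,fy=2.5)[:,:,::-1])
E
python3 ring.py
```

```text
ring [0.5047 0.1203] 573 0.001167865886208254 free [0.5048 0.1202 0.0331]
TCP [0.503  0.1186 0.2333] tool dxy cm [-0.039   0.2388]
```

View pics/ringfit.png

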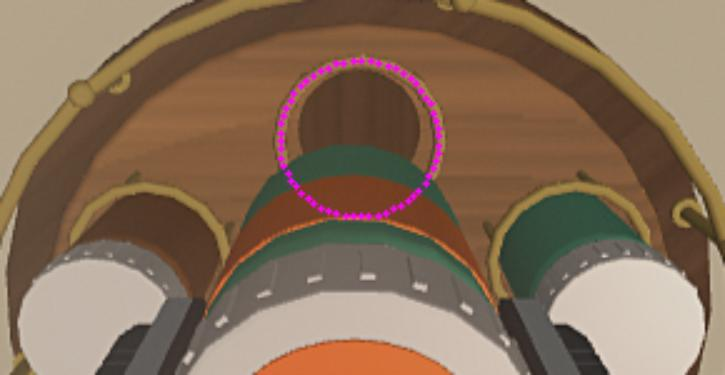

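The fit lies on the wire. I'll shift by the measured 2.4 mm, descend to just above the ring and look again.

```bash
python3 -m crank '[5,0,0.1,0.6,0, 5,0,0.1,1.4,0, 5,0,0,2,0, 5,0,0,2.2,0, 5,0,0,2,0, 5,0,0,1.4,0, 5,0,0,0.8,0, 5,0,0,0.4,0]'
python3 -m crank '[5,0,0,0,0, 5,0,0,0,0, 5,0,0,0,0, 5,0,0,0,0, 5,0,0,0,0, 5,0,0,0,0, 5,0,0,0,0, 5,0,0,0,0]'
python3 ring.py
```

```text
time_s: 9.03
position: [0.5038, 0.1202, 0.1241]
tool_rot: [[-0.786, 0.618, -0.002], [0.618, 0.786, 0.0], [0.001, -0.001, -1.0]]
ft_force: [-0.0, -0.3, -2.0]
grip_width: 0.0557
gripper_force: 48.4
time_s: 9.7
position: [0.5042, 0.1202, 0.1254]
tool_rot: [[-0.786, 0.618, 0.0], [0.618, 0.786, 0.0], [-0.0, 0.0, -1.0]]
ft_force: [-0.3, -0.4, -1.8]
grip_width: 0.0555
gripper_force: 48.4
ring [0.5047 0.1204] 1107 0.001219989763602431 free [0.505  0.1201 0.0333]
TCP [0.5042 0.1202 0.1254] tool dxy cm [-0.0254  0.0442]
```

View pics/ringfit.png

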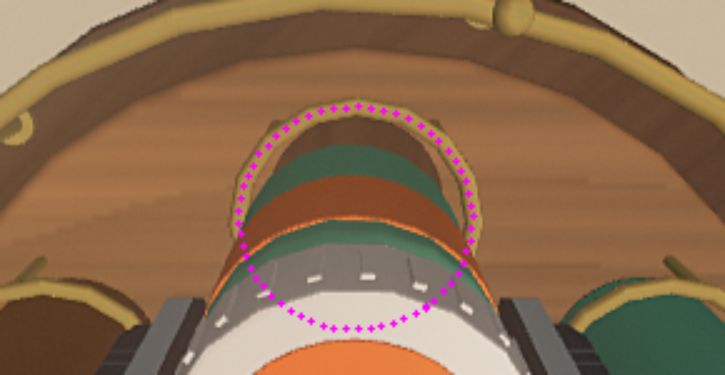

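Both fits agree to within 1 mm. I'll make the small correction and lower the jar into the ring, watching the force.

```bash
python3 -m crank '[5,-0.02,0.04,0.2,0, 5,0,0,0.4,0, 5,0,0,0.4,0, 5,0,0,0.4,0, 5,0,0,0.4,0, 5,0,0,0.4,0, 5,0,0,0.3,0, 5,0,0,0.1,0]'
python3 -m crank '[5,0,0,0.3,0, 5,0,0,0.3,0, 5,0,0,0.3,0, 5,0,0,0.2,0, 5,0,0,0.1,0, 5,0,0,0,0, 5,0,0,0,0, 5,0,0,0,0]'
python3 -c "
from h import *
o=env.observe();print(o['position'],o['ft_force'],o['wrist_torque'])"
```

```text
time_s: 10.42
position: [0.5044, 0.1204, 0.0987]
tool_rot: [[-0.786, 0.618, -0.001], [0.618, 0.786, 0.0], [0.001, -0.001, -1.0]]
ft_force: [0.3, -0.3, -1.4]
grip_width: 0.0556
gripper_force: 48.4
time_s: 11.08
position: [0.5047, 0.1204, 0.0875]
tool_rot: [[-0.786, 0.618, 0.0], [0.618, 0.786, 0.0], [-0.0, 0.0, -1.0]]
ft_force: [0.3, -0.1, -1.9]
grip_width: 0.0555
gripper_force: 48.4
[0.50467817 0.12039525 0.08745428] [ 0.3422059  -0.11265052 -1.92740421] [-0.00364131  0.02543436  0.01154318]
```

```bash
python3 -m crank '[5,0,0,0.1,0, 5,0,0,0.1,0, 5,0,0,0.1,0, 5,0,0,0.1,0, 5,0,0,0.05,0, 5,0,0,0,0, 5,0,0,0,0, 5,0,0,0,0]'

```

```text
time_s: 11.75
position: [0.5051, 0.1206, 0.0837]
tool_rot: [[-0.786, 0.618, 0.002], [0.618, 0.786, 0.0], [-0.001, 0.002, -1.0]]
ft_force: [-1.4, 0.9, 4.2]
grip_width: 0.0558
gripper_force: 48.8
```

The jar is seated, with 4 N on contact. I'll release, rise, then look at the ring and the handle.

```bash
python3 -m crank '[6,0,0,0,0, 6.5,0,0,0,0, 7,0,0,0,0, 7.4,0,0,0,0, 7.4,0,0,0,0, 7.4,0,0,0,0, 7.4,0,0,-0.5,0, 7.4,0,0,-1,0]'
python3 -m crank '[7.4,0,0,-2,0, 7.4,0,0,-3,0, 7.4,0,0,-3.5,0, 7.4,0,0,-3.5,0, 7.4,0,0,-3,0, 7.4,0,0,-2,0, 7.4,0,0,-1,0, 7.4,0,0,0,0]'
python3 - <<'E'
from h import *
p=shot('wrist','w5.png');s=shot('side','s5.png')
o=env.observe(); print(o['position'],o['tool_rot'],o['q'],o['time_s'])
find(p,'handle',.195);find(p,'grip_left',.195);find(p,'grip_right',.195);find(s,'handle',.19);find(p,'jar_marked',.128)
q=np.zeros((420,790,3),np.uint8); q[:,:560]=p['color']; q[:200,560:]=cv2.resize(s['color'][170:300,180:330],(230,200)); cv2.imwrite('pics/c5.png',q[:,:,::-1])
E
```

```text
time_s: 12.42
position: [0.5041, 0.1203, 0.0974]
tool_rot: [[-0.786, 0.618, -0.002], [0.618, 0.786, -0.0], [0.002, -0.001, -1.0]]
ft_force: [0.8, -0.1, 0.6]
grip_width: 0.0743
gripper_force: 0.0
time_s: 13.08
position: [0.5052, 0.1204, 0.2806]
tool_rot: [[-0.786, 0.618, 0.005], [0.618, 0.786, 0.0], [-0.004, 0.003, -1.0]]
ft_force: [0.8, -0.1, -0.9]
grip_width: 0.0738
gripper_force: 0.0
[0.50435908 0.1203703  0.27752263] [[-7.86427580e-01  6.17682429e-01 -2.81552742e-04]
 [ 6.17682452e-01  7.86427612e-01  3.95914720e-06]
 [ 2.23866346e-04 -1.70796605e-04 -9.99999960e-01]] [ 3.25687721e-01  1.68983274e+01  7.40819540e+01  3.18581642e-04
  8.90358488e+01 -5.15272260e+01] 13.1833
handle 0.78 [279. 240.] [0.523 0.105 0.195]
grip_left 0.58 [275. 319.] [0.576 0.058 0.195]
grip_right 0.81 [290. 317.] [0.583 0.069 0.195]
handle 0.69 [246. 280.] [0.51  0.288 0.19 ]
handle 0.6 [249. 246.] [0.536 0.189 0.19 ]
jar_marked 0.93 [282. 187.] [0.503 0.123 0.128]
jar_marked 0.92 [ 40. 308.] [ 0.447 -0.162  0.128]
```

View pics/c5.png

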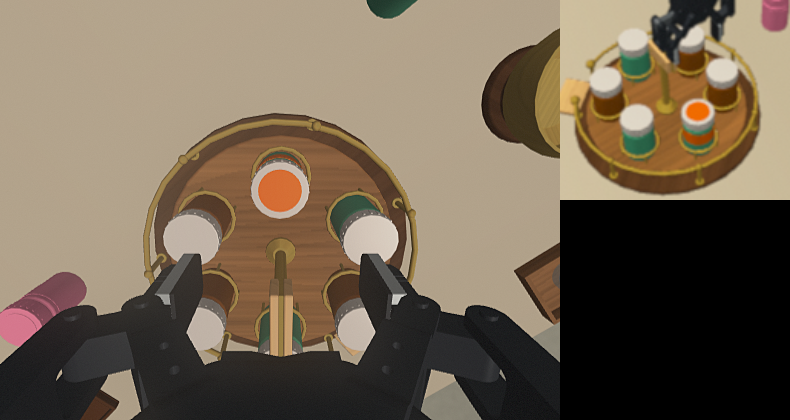

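The marked jar stands in its ring, with its orange disc at (280,190). The handle at (281,318) is lined up with the tool and all neighbours are in place. I'll move over the handle, descend and grip.

```bash
python3 -m crank '[8,-0.8,0.05,0,0, 8,-1.6,0,0,0, 8,-2,0,0,0, 8,-2,0,0,0, 8,-1.8,0,0,0, 8,-1.4,0,0,0, 8,-0.9,0,0,0, 8,0,0,0,0]'
python3 -m crank '[8,0,0,0.6,0, 8,0,0,1.5,0, 8,0,0,2.1,0, 8,0,0,2.3,0, 8,0,0,2.1,0, 8,0,0,1.6,0, 8,0,0,0.9,0, 8,0,0,0.5,0]'
python3 - <<'E'
from h import *
p=shot('wrist','w6.png')
o=env.observe(); print(o['position'],o['q'],o['ft_force'])
E
```

```text
time_s: 14.1
position: [0.5886, 0.0546, 0.2769]
tool_rot: [[-0.786, 0.619, -0.001], [0.619, 0.786, -0.0], [0.001, -0.001, -1.0]]
ft_force: [0.6, 0.1, -0.4]
grip_width: 0.0799
gripper_force: 0.0
time_s: 14.77
position: [0.5866, 0.0565, 0.1607]
tool_rot: [[-0.787, 0.617, -0.002], [0.617, 0.787, 0.0], [0.002, -0.001, -1.0]]
ft_force: [0.1, 0.7, 0.3]
grip_width: 0.0801
gripper_force: 0.0
[0.58676498 0.05638921 0.16059961] [-6.01008499e+00  2.90466704e+01  7.43630345e+01  3.57054517e-03
  7.66986872e+01 -5.78960210e+01] [ 0.36836321 -0.50354581 -0.44514058]
```

View pics/w6.png

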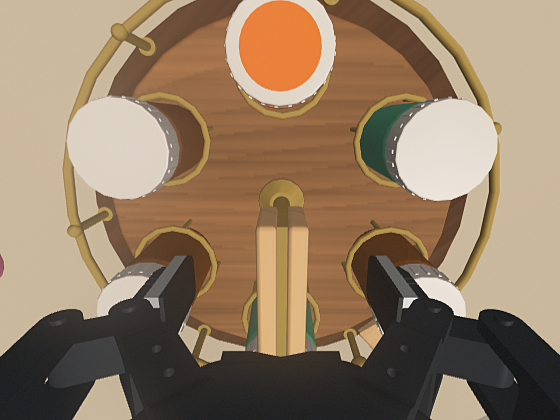

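The handle, at columns 258–307 with its middle at 282, lies midway between the pads. I'll grip it. All 10 views are used, so from here I measure by code.

```bash
python3 -m crank '[6,0,0,0,0, 4,0,0,0,0, 3,0,0,0,0, 2,0,0,0,0, 1,0,0,0,0, 1,0,0,0,0, 1,0,0,0,0, 1,0,0,0,0]' 60
python3 -m crank '[1,0,0,0,0, 1,0,0,0,0, 1,0,0,0,0, 1,0,0,0,0, 1,0,0,0,0, 1,0,0,0,0, 1,0,0,0,0, 1,0,0,0,0]' 60
python3 -c "
from h import *
o=env.observe();print(o['position'],o['ft_force'],o['wrist_torque'],o['q'])
p=shot('wrist');print(orange(p,[280,45],30))"
```

```text
time_s: 15.48
position: [0.5878, 0.056, 0.1625]
tool_rot: [[-0.786, 0.618, 0.001], [0.618, 0.786, 0.0], [-0.001, 0.001, -1.0]]
ft_force: [-1.1, 0.8, 5.6]
grip_width: 0.0191
gripper_force: 59.8
time_s: 16.15
position: [0.5878, 0.056, 0.1625]
tool_rot: [[-0.786, 0.618, 0.001], [0.618, 0.786, 0.0], [-0.001, 0.001, -1.0]]
ft_force: [-0.6, 1.0, 5.2]
grip_width: 0.0192
gripper_force: 59.9
[0.58779153 0.05603533 0.16248472] [-0.58018152  0.95569011  5.21122461] [ 0.28949774  0.06372766 -0.06328862] [-6.04032508e+00  2.89613244e+01  7.41783973e+01  1.75036214e-02
  7.67809288e+01 -5.79014115e+01]
[(array([278.36311688,  42.9761039 ]), np.int32(5775))]
```

```bash
python3 -m crank '[1,0,0,0,0.02, 1,0,0,0,0.04, 1,0,0,0,0.06, 1,0,0,0,0.08, 1,0,0,0,0.08, 1,0,0,0,0.06, 1,0,0,0,0.04, 1,0,0,0,0.02]' 70
python3 -c "
from h import *
p=shot('wrist');print(orange(p,[280,45],60))"
```

```text
time_s: 16.87
position: [0.5877, 0.056, 0.1625]
tool_rot: [[-0.482, 0.876, 0.001], [0.876, 0.482, -0.0], [-0.001, 0.001, -1.0]]
ft_force: [-0.5, 2.0, 6.4]
grip_width: 0.0191
gripper_force: 68.3
[(array([278.25629887,  43.06933102]), np.int32(5755))]
```

The carousel turns with the hand and the jar stays put in the wrist picture. I'll go on.

```bash
python3 -m crank '[1,0,0,0,0.04, 1,0,0,0,0.07, 1,0,0,0,0.1, 1,0,0,0,0.1, 1,0,0,0,0.1, 1,0,0,0,0.1, 1,0,0,0,0.1, 1,0,0,0,0.1]'
python3 -m crank '[1,0,0,0,0.1, 1,0,0,0,0.1, 1,0,0,0,0.1, 1,0,0,0,0.1, 1,0,0,0,0.1, 1,0,0,0,0.1, 1,0,0,0,0.1, 1,0,0,0,0.1]'
python3 -m crank '[1,0,0,0,0.1, 1,0,0,0,0.1, 1,0,0,0,0.08, 1,0,0,0,0.06, 1,0,0,0,0.04, 1,0,0,0,0.01, 1,0,0,0,0, 1,0,0,0,0]'
python3 - <<'E'
from h import *
np.set_printoptions(suppress=True,precision=4)
p=shot('wrist');t=shot('top');s=shot('side')
for n,i in (('w',p),('t',t),('s',s)): cv2.imwrite('pics/f_%s.png'%n,i['color'][:,:,::-1])
o=env.observe();x=np.array(o['position']);R=np.array(o['tool_rot']);print(x,np.degrees(np.arctan2(R[1,0],R[0,0])),o['ft_force'],o['q'],o['time_s'])
c=orange(p,[280,45],60);print(c, ground(p,c[0][0],.128)); print(orange(s,[200,225],60)); print(orange(t,[256,145],30))
find(p,'front_place',.034); find(p,'stand',.03); find(s,'front_place',.034)
# brass posts & landing in wrist
hsv=cv2.cvtColor(p['color'],cv2.COLOR_RGB2HSV)
for a in ('jar_marked','jar_amber1','jar_jade1'): find(p,a,.128)
# pale landing in top/side image
for nm,i in (('t',t),('s',s)):
    h=cv2.cvtColor(i['color'],cv2.COLOR_RGB2HSV)
    print(nm,[h[r,c] for r,c in (((121,256),(121,250)) if nm=='t' else ((233,186),(236,182)))])
E
```

```text
time_s: 17.58
position: [0.5875, 0.0559, 0.1625]
tool_rot: [[0.208, 0.978, 0.001], [0.978, -0.208, -0.0], [-0.0, 0.001, -1.0]]
ft_force: [-1.8, 1.0, 6.2]
grip_width: 0.0192
gripper_force: 68.5
time_s: 18.25
position: [0.5873, 0.056, 0.1625]
tool_rot: [[0.847, 0.532, 0.0], [0.532, -0.847, -0.0], [0.0, 0.0, -1.0]]
ft_force: [-2.1, 1.8, 7.6]
grip_width: 0.0191
gripper_force: 68.5
time_s: 18.92
position: [0.5873, 0.0561, 0.1625]
tool_rot: [[0.985, 0.175, 0.0], [0.175, -0.985, 0.0], [0.0, -0.0, -1.0]]
ft_force: [-3.2, 2.5, 7.5]
grip_width: 0.0191
gripper_force: 68.6
[0.5872 0.0562 0.1625] 10.080101527579002 [-3.2743  2.0739  7.3091] [-6.0326 28.9441 74.2095  0.014  76.8479 73.8841] 19.0667
[(array([278.888,  56.411]), np.int32(3715))] [0.6851 0.0737 0.128 ]
[(array([209.9565, 215.2717]), np.int32(92)), (array([212.7356, 232.046 ]), np.int32(87))]
[]
front_place 0.84 [344.  20.] [0.734 0.032 0.034]
front_place 0.51 [265. 277.] [0.508 0.057 0.034]
stand 0.91 [342.  17.] [0.737 0.033 0.03 ]
stand 0.63 [303. 339.] [0.442 0.007 0.03 ]
front_place 0.81 [241. 281.] [0.566 0.197 0.034]
front_place 0.58 [210. 227.] [0.713 0.045 0.034]
jar_marked 0.8 [531. 351.] [ 0.536 -0.125  0.128]
jar_marked 0.57 [281.  49.] [0.688 0.073 0.128]
jar_amber1 0.73 [403. 275.] [ 0.576 -0.024  0.128]
jar_amber1 0.67 [154. 274.] [0.549 0.129 0.128]
jar_amber1 0.58 [132. 144.] [0.628 0.146 0.128]
jar_jade1 0.89 [432. 143.] [ 0.657 -0.017  0.128]
jar_jade1 0.51 [305. 338.] [0.52  0.027 0.128]
t [array([ 15, 135, 127], dtype=uint8), array([ 16, 139, 123], dtype=uint8)]
s [array([ 18, 141, 214], dtype=uint8), array([ 19, 132, 230], dtype=uint8)]
```

```bash
python3 - <<'E'
from h import *
np.set_printoptions(suppress=True,precision=4)
t=shot('top');t['color']=np.ascontiguousarray(cv2.imread('pics/top0.png')[:,:,::-1])
h=cv2.cvtColor(t['color'],cv2.COLOR_RGB2HSV)
m=((h[...,0]>8)&(h[...,0]<24)&(h[...,1]>100)&(h[...,2]>98)).astype(np.uint8)
m[:105]=0;m[130:]=0;m[:,:235]=0;m[:,280:]=0
n,l,st,c=cv2.connectedComponentsWithStats(m);i=1+np.argmax(st[1:,4]);print(st[i],c[i])
for r in range(110,132): print(''.join('#' if l[r,k]==i else '.' for k in range(235,280)))
A=np.array([.5856,.0538])
g=ground(t,c[i],.03)[:2]-A; print('centroid',g,np.degrees(np.arctan2(g[1],g[0])))
v,u=np.nonzero(l==i); G=np.array([ground(t,q,.03)[:2] for q in zip(u,v)])
b,sz,an=cv2.minAreaRect((G*1000).astype(np.float32)); print(b,sz,an)
# side camera: same landing now, seen from other direction
s=shot('side');h=cv2.cvtColor(s['color'],cv2.COLOR_RGB2HSV)
m=((h[...,0]>12)&(h[...,0]<23)&(h[...,1]>90)&(h[...,1]<170)&(h[...,2]>190)).astype(np.uint8)
m[:215]=0;m[255:]=0;m[:,:165]=0;m[:,205:]=0
n,l,st,c=cv2.connectedComponentsWithStats(m);i=1+np.argmax(st[1:,4]);print(st[i],c[i])
for z in(.01,.02,.03): print(z,ground(s,c[i],z)[:2]-A)
E
```

```text
[243 113  28  16 352] [255.2273 120.5398]
.............................................
.............................................
.............................................
......................##.###.###.............
.........#..##.#################.............
........########################.............
........########################.............
........########################.............
........########################.............
........########################.............
........########################.............
........#########################............
........#########################.##.........
........###########################..........
........########################.##..........
........########################.............
.........#######################.............
.........#########...###########.............
..........#.........######.#.................
.............................................
.............................................
.............................................
centroid [0.1884 0.0085] 2.577211748946937
(774.0550537109375, 58.21745681762695) (87.25929260253906, 49.80222702026367) 88.92616271972656
[175 221  24  23 311] [186.2926 231.3505]
0.01 [0.2004 0.0073]
0.02 [0.1958 0.0144]
0.03 [0.1913 0.0214]
```

```bash
python3 -m crank '[1,0,0,0,0.02, 1,0,0,0,0.03, 1,0,0,0,0.03, 1,0,0,0,0.03, 1,0,0,0,0.02, 1,0,0,0,0, 1,0,0,0,0, 1,0,0,0,0]'
python3 - <<'E'
from h import *
np.set_printoptions(suppress=True,precision=4)
p=shot('wrist');s=shot('side');o=env.observe();x=np.array(o['position']);R=np.array(o['tool_rot']);print(x,np.degrees(np.arctan2(R[1,0],R[0,0])),o['ft_force'],o['time_s'])
A=x[:2]
for a in (-14,2.6,19):
    d=np.radians(a); print(a,proj(p,[A[0]+.168*np.cos(d),A[1]+.168*np.sin(d),.067]))
hsv=cv2.cvtColor(p['color'],cv2.COLOR_RGB2HSV)
m=(hsv[...,0]>17)&(hsv[...,0]<32)&(hsv[...,1]>110)&(hsv[...,2]>60)
v,u=np.nonzero(m[:160])
G=np.array([ground(p,q,.067)[:2] for q in zip(u,v)])-A
r=np.hypot(*G.T);an=np.degrees(np.arctan2(*G.T[::-1]))
k=(r>.158)&(r<.178); H,e=np.histogram(an[k],np.arange(-70,76,2)); print([(int(a),int(b)) for a,b in zip(e,H) if b])
# pale landing: sample along arc r=.19, z=.02
for rr,z in ((.175,.03),(.18,.02)):
  out=[]
  for a in np.arange(-24,30,2):
    d=np.radians(a);q=proj(p,[A[0]+rr*np.cos(d),A[1]+rr*np.sin(d),z]).round().astype(int)
    if 0<=q[0]<560 and 0<=q[1]<420: out.append((int(a),*q.tolist(),*p['color'][q[1],q[0]].tolist()))
  print(out)
print(orange(p,[280,56],40),orange(s,[205,220],40))
E
```

```text
time_s: 20.13
position: [0.5872, 0.0562, 0.1625]
tool_rot: [[0.999, 0.046, 0.0], [0.046, -0.999, 0.0], [0.0, -0.0, -1.0]]
ft_force: [-2.2, 2.6, 7.6]
grip_width: 0.019
gripper_force: 68.6
[0.5872 0.0562 0.1625] 2.6345530876083174 [-3.0033  2.5621  7.0739] 20.2333
-14 [353.9393 -30.7303]
2.6 [279.514  -43.5367]
19 [205.9536 -31.0126]
[(-70, 16), (-68, 45), (-66, 15), (-64, 21), (-62, 40), (-60, 60), (-58, 85), (-56, 89), (-54, 93), (-52, 94), (-50, 95), (-48, 95), (-46, 96), (-44, 104), (-42, 94), (-40, 105), (-38, 103), (-36, 103), (-34, 104), (-32, 102), (-30, 100), (-28, 51), (-26, 6), (30, 23), (32, 79), (34, 103), (36, 97), (38, 97), (40, 93), (42, 85), (44, 78), (46, 79), (48, 74), (50, 71), (52, 69), (54, 65), (56, 65), (58, 63), (60, 62), (62, 59), (64, 41), (66, 27), (68, 13), (70, 14), (72, 49)]
[]
[]
[(array([280.6692,  55.3535]), np.int32(3842))] [(array([211.2674, 211.5233]), np.int32(86)), (array([213.7368, 228.5   ]), np.int32(76))]
```

```bash
python3 - <<'E'
from h import *
np.set_printoptions(suppress=True,precision=2,linewidth=200)
t=shot('top')
A=np.array([.5856,.0538])
for f in ('top0','t3'):
    im=cv2.imread(f'pics/{f}.png'); S=cv2.cvtColor(im,cv2.COLOR_BGR2HSV)[...,1].astype(float)
    for a in (2,3):
        d=np.radians(a);X=np.array([np.cos(d),np.sin(d)]);Y=np.array([-X[1],X[0]])
        ys=np.arange(-.065,.0651,.001);rs=np.arange(.186,.207,.003)
        q=np.array([[proj(t,[*(A+r*X+y*Y),.03]) for y in ys] for r in rs]).astype(np.float32)
        pr=cv2.remap(S,q[...,0],q[...,1],cv2.INTER_LINEAR)
        def edges(P):
            th=(P[50:80].mean()+(P[:15].mean()+P[-15:].mean())/2)/2; k=np.nonzero(P>th)[0]
            lo,hi=k[0],k[-1]
            f=lambda i,j:ys[i]+(th-P[i])/(P[j]-P[i])*(ys[j]-ys[i])
            return f(lo,lo-1),f(hi,hi+1)
        e=edges(pr.mean(0)); print(f,a,'landing edges mm',np.array(e)*1e3,'mid deg',a+np.degrees(sum(e)/2/.197))
    im=cv2.imread(f'pics/{f}.png');h=cv2.cvtColor(im,cv2.COLOR_BGR2HSV)
    an=np.arange(-40,44,2); 
    out=[]
    for a in an:
        d=np.radians(a); V=[]
        for r in np.arange(.162,.175,.001):
            u=proj(t,[A[0]+r*np.cos(d),A[1]+r*np.sin(d),.067]); V.append(cv2.getRectSubPix(im,(1,1),tuple(map(float,u)))[0,0].astype(int))
        V=np.array(V); out.append((V[:,2]-V[:,0]).max())
    print(list(zip(an.tolist(),map(int,out))))
E
```

```text
top0 2 landing edges mm [-36.17  42.78] mid deg 2.9615144472611696
top0 3 landing edges mm [-39.55  39.42] mid deg 2.9810779685844646
[(-40, 67), (-38, 68), (-36, 71), (-34, 64), (-32, 62), (-30, 66), (-28, 63), (-26, 65), (-24, 74), (-22, 61), (-20, 61), (-18, 66), (-16, 61), (-14, 61), (-12, 74), (-10, 64), (-8, 71), (-6, 70), (-4, 71), (-2, 70), (0, 69), (2, 71), (4, 69), (6, 72), (8, 70), (10, 71), (12, 71), (14, 70), (16, 60), (18, 72), (20, 71), (22, 61), (24, 61), (26, 59), (28, 61), (30, 69), (32, 65), (34, 62), (36, 59), (38, 64), (40, 64), (42, 65)]
t3 2 landing edges mm [-36.16  42.68] mid deg 2.947560842378993
t3 3 landing edges mm [-39.55  39.32] mid deg 2.966778922682244
[(-40, 65), (-38, 66), (-36, 69), (-34, 63), (-32, 62), (-30, 65), (-28, 62), (-26, 63), (-24, 69), (-22, 59), (-20, 60), (-18, 64), (-16, 60), (-14, 57), (-12, 73), (-10, 65), (-8, 70), (-6, 70), (-4, 68), (-2, 68), (0, 68), (2, 67), (4, 68), (6, 69), (8, 68), (10, 69), (12, 68), (14, 68), (16, 58), (18, 70), (20, 70), (22, 59), (24, 59), (26, 55), (28, 59), (30, 64), (32, 66), (34, 62), (36, 59), (38, 60), (40, 61), (42, 61)]
```

The landing's edges are 79 mm apart, against 80 mm expected, and put the front at 3.0°. The jar is at about 2.6°, so I'll make one small nudge, check it stays still, and hand in.

```bash
python3 -m crank '[1,0,0,0,-0.003, 1,0,0,0,-0.003, 1,0,0,0,0, 1,0,0,0,0, 1,0,0,0,0, 1,0,0,0,0, 1,0,0,0,0, 1,0,0,0,0]'
python3 - <<'E'
from h import *
np.set_printoptions(suppress=True,precision=4)
p=shot('wrist');o=env.observe();R=np.array(o['tool_rot']);x=np.array(o['position'])
c=orange(p,[280,56],40)[0][0];g=ground(p,c,.128)[:2]-x[:2]
print('hand',np.degrees(np.arctan2(R[1,0],R[0,0])),'disc',np.degrees(np.arctan2(g[1],g[0])),o['gripper_force'],np.abs(o['qvel']).max(),o['time_s'])
print(env.close_job())
E
```

```text
time_s: 20.95
position: [0.5872, 0.0562, 0.1625]
tool_rot: [[0.999, 0.052, 0.0], [0.052, -0.999, 0.0], [0.0, -0.0, -1.0]]
ft_force: [-3.2, 2.6, 6.9]
grip_width: 0.0187
gripper_force: 68.5
hand 2.986741058997435 disc 2.5892376146482388 68.53265181183815 0.09973550732179036 21.0
the job is handed in; nothing more can be done
None
```

The job is handed in at 21 s: the marked jar stands in the ring, turned to within about half a degree of the middle of the gap by my measurement, and the handle is still gripped with the carousel held still.

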